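# Slide the copper spacer along the rail into the green test pocket

## Robot

A 6-joint arm with a two-finger parallel gripper is mounted at the origin on the work surface. World frame = base frame: x ahead of the robot, y to its left, z up, the work surface at z = 0. Lengths are in m, angles in rad, forces in N, time in s.
With the tool pointing down it reaches from about 0.3 to 0.775 m from the base axis. Payload 14.6 kg.
Tool frame: the origin (TCP) lies midway between the tips of the shut fingers; the grasp point (between the pads) lies 19 mm behind it (ctrl.hold_point_z is the distance from the TCP to the grasp point, in m); z points along the fingers, x is the direction in which the jaws open and shut, and the axes are right-handed (so a half turn about z gives the same grasp; the last joint's range is limited). The gripper opens to 94 mm and grips with 3 to 60 N. Pads are 16 mm wide; open, the fingers measure 119 mm over their backs; the gripper's body (75 mm by 177 mm) begins 78 mm behind the grasp point.
Start: joints at [1.154, 0.3, 1.521, -0, 1.321, -0.067], TCP at [0.188, 0.517, 0.205] pointing down, gripper open.
Joint ranges: [-3.03, 3.03], [-0.79, 2.21], [0.23, 2.52], [-1.04, 4.18], [0, 3.07], [-2.55, 2.55]. Speed limits (rad/s): [2.22, 2.22, 2.57, 3.14, 3.14, 3.14].

## Interface

Orientations are given as [roll, pitch, yaw] about the fixed x, y, z axes, in that order (R = Rz(yaw) Ry(pitch) Rx(roll)).
In Python, from station import ctrl, viewer, ticket, nets gives the robot as it stands.
- The arm moves only by the tool carry_out, never from a script. Its argument "commands" is one flat list of numbers, 7 for each row, row after row: the closure, from -1 (fully open) to 1 (shut), so that 0 is half open, then the shift along the world's x, y, z in cm, then the turn, a rotation vector about the world's x, y, z in rad. In form: [gripper, tx, ty, tz, ax, ay, az, gripper, tx, ty, tz, ax, ay, az, ...]. A call has 1 to 12 rows; each row is the pose to reach, as a shift and turn from the pose measured when the call began; what a row does not reach only later rows make up. A row lasts 1/12 s, in which the tool goes at most 41.7 mm and 7.16 degrees, less where a joint would pass 70% of its speed; a pose out of reach is approached as far as the arm can. A call with a gripper value outside its range is refused whole. The fingers move at their own pace and stop on an object; "force" is the grip in N (left out, the last holds). Time passes only in rows, so rows that repeat a pose let the fingers close. It gives the time, the measured TCP pose, the force and the opening at its end, in the units of the state.
- ctrl.get_obs(): the state, without advancing time (a new reading comes with each control period).
- viewer.camera(name): name is "side" or "top" or "wrist"; returns (picture, depth): 480x640x3 uint8, blue, green, red; 480x640 float32, m along the optical axis (not along the pixel's ray), 0 where there is no reading.
- viewer.camera_info(name): a dict with "fx", "fy", "cx", "cy" (pixels), "R" (3x3) and "t" (3): a world point X has camera coordinates R X + t. Camera axes: x right, y down, z forward; pixel columns grow to the right and rows downward; lengths in m; the calibration is good to about 2 mm. The wrist camera is an equidistant fisheye: a pixel r from the principal point sees the ray r / f radians off the axis. A picture is of the moment at which its call begins: read the wrist's pose just before it. camera_info takes no time and is no camera call; for the wrist camera it gives the pose at the moment of the call.
- ticket.hand_in(): hands the job in, once; it reports no verdict.
Trained networks look in the newest picture that a camera, given by its name, has taken for a name from the list of things; names that differ only in an ending like _2 or _b are one class to them, and where a whole thing is asked for, a point or a joint stands for the part that bears it (a point fixed in the world has none). Each returns a list of dicts, best first, with "confidence" (0 to 1); they miss things now and then, are a little off and sometimes report something else, mostly with a low value. They report only what shows in the picture. A call takes as long as a camera call.
- nets.silhouettes(camera, thing): "region" (480x640 bool, what is visible of it) and "extent" ([left, top, right, bottom] in pixels, round what is visible of it).
The state is a dict: "time_s": time; "qpos": joint angles; "joint_vel": joint speeds; "tau": joint torques, N m; "ee_pos": TCP position; "eef_rot": TCP orientation; "force": force on the tool from outside, world axes, zero at the start; "moment": the same for the moment, N m; "grip_width": finger opening in m.
Only numpy, scipy, OpenCV 4.12 (cv2) and the standard library are available. Lean on these libraries where they do the work, as an engineer would, in place of code of your own. Each camera call takes 0.05 s, during which the arm holds its last target. There are 200 camera calls.

## Task

Load the cooler test jig: with the fingertips, push the copper spacer across the plate until it lies flat against the long aluminium rail, then slide it along the rail into the corner pocket on the green lamp's side, fully home against both the rail and the end stop. Do it without lifting or tipping the spacer, do not let it come away from the rail as it nears and enters the pocket, keep it out of the pocket on the red lamp's side, and leave everything else on the bench where it is.

Things in the scene. Friction and masses are not known exactly. Their poses are not given: they have to be found in the camera images.
- copper: The copper spacer, a loose square plate 40 x 40 mm and 16 mm thick (0.16 to 0.3 kg), lying on the jig plate off the rail. Origin: centre of its underside; z up, x and y parallel to its edges. The plate and rail are polished (friction about 0.3), so it slides under a push of about 1 N.
- jig: Test jig, fixed: grey plate 12 mm thick (top at z 12 mm), spanning x -85 to 75, y -180 to 180 mm in its own frame. Origin on the bench surface; x points away from the robot to the rail, y left along the rail, z up. The aluminium rail, 20 mm above the plate, has its inner face at x 60 mm. Aluminium end stops of that height, inner faces at y +130 and -130, cover x 4 to 72 mm. The lane between the pockets is open.
- pocket_left (a point): Centre of the copper spacer's underside when fully home in the left pocket: jig x 40, y +110 mm, on the plate's top. The pocket lies between rail, end stop and a black lip 14 mm high at jig x 8 to 16, y 100 to 130 mm: it is 44 mm wide for the 40 mm spacer, whose last 10 mm stays out past the lip when home.
- pocket_right (a point): The same point of the right pocket, the mirror image: jig x 40, y -110 mm, on the plate's top; lip at jig x 8 to 16, y -130 to -100 mm.
- lamp_green: Green lamp, a 22 mm wide green dome on a black 30 x 26 mm base, 20 mm tall in all, fixed on the plate just outside one of the end stops (jig x 40, y +160 or -160 mm); it marks the pocket to use. Origin: centre of its underside.
- lamp_red: Red lamp of the same shape at the other end of the rail, marking the pocket not to use. Origin: centre of its underside.
- alu_spacer: Bystander: aluminium spacer, 40 x 40 x 16 mm, loose on the jig plate near jig x -55, y +110 or -110 mm. Origin: centre of its underside.
- fitting: Bystander: brass fitting, 24 mm across and 28 mm tall, loose, upright on the jig plate at the other of those two places. Origin: centre of its underside.
- fan_white: Bystander: 120 mm square, 25 mm thick fan with white blades lying on the bench at the left. Origin: centre of its underside.
- fan_black: Bystander: fan of the same size with grey blades, farther back at the left. Origin: centre of its underside.
- mouse: Bystander: black computer mouse, 105 x 60 x 30 mm, on the bench at the right. Origin: centre of its underside.
- screwdriver: Bystander: screwdriver with an orange handle lying at the right. Origin: centre of its underside.

How it is judged:
By the outcome, as a careful person would: the job done as asked, in the order asked, and still so for the second after the job is handed in, with the robot touching nothing.
It also fails if it takes over 51 s, if anything falls off the work surface, if the arm or the gripper's body presses on something with over 40 N, if the wrist force passes 120 N, or if a joint passes its speed limit or range.

## Working session

There is one attempt and no reset: what is moved stays moved. The work goes in short steps, Python scripts to look and compute and a tool call to move; the robot and the scene stay as the last step left them, time stands still between calls to the robot, and variables do not carry over. Pictures are saved under pics/ and viewed, about 8 in all and at most 12, crops included, and the job is handed in when it is done.

Besides the shell and the picture viewer there is one more tool, called after "Request:" in YAML: its name, and indented under it one key for each argument. carry_out: Moves the arm, as the interface text tells. Its arguments: {"type":"object","properties":{"commands":{"type":"array","items":{"type":"number"}},"force":{"type":"number"}},"required":["commands"]}

```bash
mkdir -p pics; ls; cat > h.py <<'E'
import numpy as np, cv2
from station import ctrl, viewer, ticket, nets
def world(cam, u, v, d):
    """world points from pixel + depth, pinhole cams"""
    i=viewer.camera_info(cam); R=np.array(i["R"]); t=np.array(i["t"])
    c=np.stack([(u-i["cx"])/i["fx"]*d,(v-i["cy"])/i["fy"]*d,d],-1)
    return (c-t)@R
def region_pts(cam, reg, depth):
    v,u=np.nonzero(reg&(depth>0)); return world(cam,u,v,depth[v,u])
E
python3 - <<'E'
from h import *
for c in ("top","side"):
    im,d=viewer.camera(c); cv2.imwrite(f"pics/{c}0.png",im); np.save(f"{c}0.npy",d)
    for n in ("copper","jig","lamp_green","lamp_red","alu_spacer","fitting"):
        r=nets.silhouettes(c,n)
        for k in r[:2]:
            p=region_pts(c,k["region"],d)
            if len(p)==0: continue
            top=p[p[:,2]>np.percentile(p[:,2],90)-0.004]
            rect=cv2.minAreaRect((top[:,:2]*1000).astype(np.float32))
            print(c,n,round(k["confidence"],2),k["extent"],len(p),"med",np.median(p,0).round(4),"ztop",np.median(top[:,2]).round(4),"rect",np.round(rect[0],1),np.round(rect[1],1),round(rect[2],1))
o=ctrl.get_obs(); print({k:np.round(v,3) for k,v in o.items()}, ctrl.hold_point_z)
E
```

```text
pics
top copper 0.77 [284.5, 244.0, 305.5, 265.4] 336 med [0.5183 0.0746 0.0257] ztop 0.027 rect [519.1  73.9] [39.9 39.5] 14.0
top jig 0.66 [220.4, 218.0, 383.3, 302.0] 9970 med [0.5063 0.0526 0.0106] ztop 0.0297 rect [511.5  60.6] [149.4 284. ] 5.4
top lamp_green 0.6 [225.3, 236.5, 235.7, 253.5] 161 med [0.5386 0.2223 0.0213] ztop 0.0282 rect [538.9 224.5] [18.3 18.4] 0.2
top lamp_red 0.54 [362.3, 228.6, 372.1, 239.2] 152 med [ 0.5645 -0.094   0.0213] ztop 0.0284 rect [565.7 -95.1] [17.2 16.5] 27.6
top alu_spacer 0.7 [243.4, 282.5, 263.9, 296.8] 264 med [0.4427 0.1631 0.026 ] ztop 0.0267 rect [441.8 163.9] [38.1 35.3] 79.4
top alu_spacer 0.41 [218.3, 218.0, 382.2, 301.6] 9905 med [0.5063 0.0505 0.0106] ztop 0.0297 rect [519.   61.7] [132.5 283.9] 4.8
top fitting 0.62 [342.0, 273.8, 346.8, 286.5] 77 med [ 0.464  -0.0413  0.034 ] ztop 0.0372 rect [465.  -43.6] [13.8 14. ] 63.6
side copper 0.62 [220.4, 193.7, 372.6, 296.1] 6701 med [0.5071 0.0227 0.0129] ztop 0.0314 rect [542.6  61.6] [ 90.5 289.3] 3.9
side jig 0.57 [225.1, 196.6, 377.0, 294.6] 7135 med [0.5076 0.025  0.0128] ztop 0.0
[... 197 characters left out ...]
 216.9, 255.3, 235.0] 257 med [0.4381 0.1539 0.0274] ztop 0.0284 rect [440.4 160.6] [43.5 40.2] 82.0
side fitting 0.61 [293.2, 256.9, 308.4, 277.0] 127 med [ 0.461  -0.0509  0.0266] ztop 0.0404 rect [463.2 -45.9] [14. 13.] 71.1
{'time_s': np.float64(0.7), 'qpos': array([ 1.154,  0.3  ,  1.521, -0.   ,  1.321, -0.067]), 'joint_vel': array([-0.001, -0.   ,  0.   ,  0.001, -0.   , -0.001]), 'tau': array([ 1.0000e-03, -5.3157e+01, -3.5288e+01,  7.1000e-02,  2.1000e-02,
        0.0000e+00]), 'ee_pos': array([0.188, 0.517, 0.205]), 'eef_rot': array([ 3.142, -0.   ,  1.221]), 'force': array([-0.091,  0.302, -0.219]), 'moment': array([ 0.015,  0.035, -0.006]), 'grip_width': np.float64(0.094)} 0.0188
```

```bash
python3 - <<'E'
import cv2
a=cv2.imread("pics/top0.png")[190:330,190:410]; b=cv2.imread("pics/side0.png")[170:310,190:410]
cv2.imwrite("pics/a.png",cv2.resize(cv2.vconcat([a,b]),None,fx=2.1*1,fy=2.1,interpolation=cv2.INTER_CUBIC))
E
```

```text
(no output)
```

View pics/a.png

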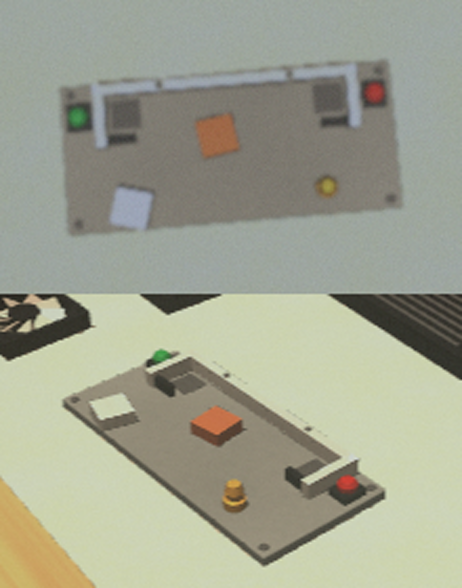

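View pics/top0.png

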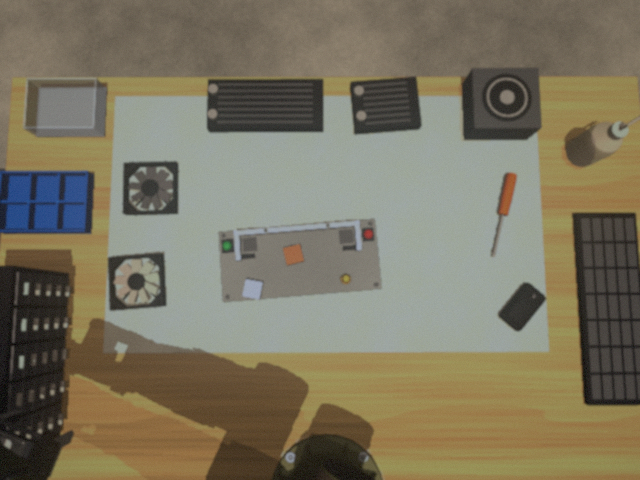

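The green lamp is on the left (world +y) and the copper lies near jig (8, 12). The views agree on this within the side camera's few mm. I'll move over the jig for a closer look with the wrist camera.

Request:
carry_out:
  commands: [0.8,2.5,-3,0,0,0,0.1,0.8,5,-7,0,0,0,0.2,0.8,7.5,-11,0,0,0,0.3,0.8,10,-14.5,0,0,0,0.4,0.8,12.5,-18,0,0,0,0.434,0.8,15,-21.5,0,0,0,0.434,0.8,17.5,-25,0,0,0,0.434,0.8,20,-28.5,0,0,0,0.434,0.8,22.5,-32,0,0,0,0.434,0.8,25,-36,0,0,0,0.434,0.8,26.5,-40,0,0,0,0.434,0.8,27.5,-42,0,0,0,0.434]

```text
time_s: 1.7
ee_pos: [0.4615, 0.1, 0.2056]
eef_rot: [3.141, -0.0, 1.655]
force: [0.9, 1.0, 0.0]
grip_width: 0.0174
```

Request:
carry_out:
  commands: [0.8,0,0,0,0,0,0,0.8,0,0,0,0,0,0,0.8,0,0,0,0,0,0]

```text
time_s: 1.95
ee_pos: [0.4613, 0.1002, 0.2056]
eef_rot: [3.141, -0.0, 1.654]
force: [0.1, 0.3, 0.1]
grip_width: 0.0094
```

```bash
cat >> h.py <<'E'
def wrist_ray(i,u,v):
    """origin, unit world directions through wrist pixels (equidistant fisheye)"""
    a=(np.asarray(u,float)-i["cx"])/i["fx"]; b=(np.asarray(v,float)-i["cy"])/i["fy"]; th=np.hypot(a,b)
    s=np.where(th>1e-9,np.sin(th)/np.maximum(th,1e-9),1)
    R=np.array(i["R"]); c=np.stack([a*s,b*s,np.cos(th)],-1)
    return -R.T@np.array(i["t"]), c@R
def wrist_pts(i,u,v,d):
    o,r=wrist_ray(i,u,v); z=r@np.array(i["R"])[2]
    return o+r*(d/z)[...,None]
def wrist_px(i,X):
    c=np.atleast_2d(X)@np.array(i["R"]).T+np.array(i["t"]); rr=np.hypot(c[:,0],c[:,1]); th=np.arctan2(rr,c[:,2])
    return np.stack([i["cx"]+i["fx"]*th*c[:,0]/rr,i["cy"]+i["fy"]*th*c[:,1]/rr],-1)
E
python3 - <<'E'
from h import *
o=ctrl.get_obs(); print(o["time_s"],o["ee_pos"].round(4),o["eef_rot"].round(3),o["grip_width"],o["force"].round(2))
i=viewer.camera_info("wrist"); im,d=viewer.camera("wrist"); cv2.imwrite("pics/w1.png",im); np.save("w1.npy",d)
import pickle; pickle.dump(i,open("w1.pkl","wb"))
for n in ("copper","jig","lamp_green","lamp_red","alu_spacer","fitting"):
    for k in nets.silhouettes("wrist",n)[:1]:
        v,u=np.nonzero(k["region"]&(d>0)); p=wrist_pts(i,u,v,d[v,u])
        if len(p)<5: print(n,"few",k["extent"]); continue
        top=p[p[:,2]>np.percentile(p[:,2],90)-0.004]
        r=cv2.minAreaRect((top[:,:2]*1000).astype(np.float32))
        print(n,round(k["confidence"],2),k["extent"],len(p),"ztop",np.median(top[:,2]).round(4),np.round(r[0],1),np.round(r[1],1),round(r[2],1))
E
```

```text
1.95 [0.4613 0.1002 0.2056] [ 3.141 -0.     1.654] 0.009379811468300725 [0.09 0.26 0.09]
copper 0.7 [126.6, 274.2, 146.0, 301.5] 456 ztop 0.0307 [564.3 -93.2] [19.2 18.2] 61.8
jig 0.64 [113.1, 172.4, 446.1, 325.0] 38836 ztop 0.0317 [515.4  66.3] [149.8 305.9] 6.9
lamp_green 0.6 [404.7, 276.2, 431.6, 304.7] 665 ztop 0.0308 [538.2 216.8] [35.8 21.9] 66.6
lamp_red 0.73 [126.1, 270.5, 145.7, 300.6] 452 ztop 0.0307 [564.3 -93.2] [19.2 18.2] 61.8
alu_spacer 0.97 [350.2, 177.2, 404.2, 224.4] 1724 ztop 0.0282 [442.4 165.7] [41.2 41. ] 80.2
fitting 0.78 [161.8, 192.5, 187.8, 217.5] 456 ztop 0.0399 [465.2 -41.5] [15.7 13.4] 1.6
```

View pics/w1.png

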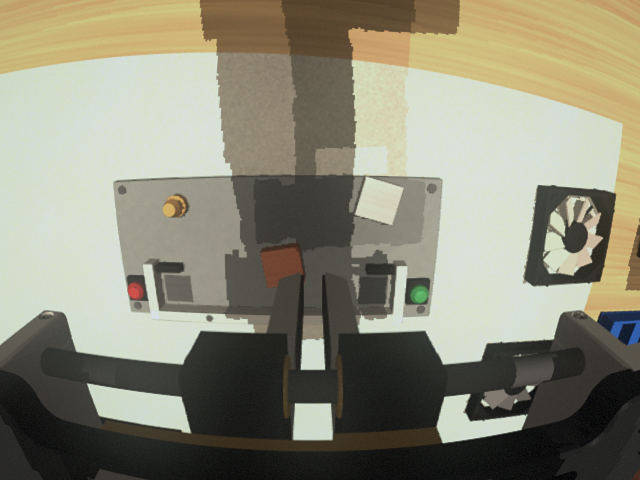

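The wrist picture shows the copper at about (281, 264), partly in the arm's shadow, with the rail along row ~310 and green on the +y side. Next I'll fit the rail, end stop and copper from the depth.

```bash
cat >> h.py <<'E'
def scene(i,im,d):
    """jig pose (x,y mm, yaw) and copper (x,y mm, yaw deg), from a wrist picture"""
    v,u=np.mgrid[0:480,0:640]; ok=(d>0)&(v<335)
    P=wrist_pts(i,u[ok],v[ok],d[ok])*1000; hsv=cv2.cvtColor(im,cv2.COLOR_BGR2HSV)[ok]
    return P,hsv
def rect(p): 
    r=cv2.minAreaRect(p[:,:2].astype(np.float32)); return np.round(r[0],1),np.round(r[1],1),round(r[2],1)
def jf(P,o,yaw):
    c,s=np.cos(yaw),np.sin(yaw); q=P[:,:2]-o; return np.c_[q@[c,s],q@[-s,c],P[:,2]]
E
cat > m.py <<'E'
from h import *; import pickle
i=pickle.load(open("w1.pkl","rb")); im=cv2.imread("pics/w1.png"); d=np.load("w1.npy")
P,H=scene(i,im,d)
J=jf(P,np.array([512.4,61.4]),np.radians(4.8))
inside=(J[:,0]>-95)&(J[:,0]<90)&(abs(J[:,1])<190)
pl=inside&(J[:,0]<-20)&(abs(J[:,1])<80); print("plate z",np.median(P[pl,2]))
# copper: hue red/orange, z 22..31, away from the lamps
cu=inside&((H[:,0]<12)|(H[:,0]>170))&(H[:,1]>100)&(P[:,2]>23)&(P[:,2]<32)&(abs(J[:,1])<60)&(J[:,0]<45)
print("copper",cu.sum(),rect(P[cu]),np.median(P[cu,2]),"jig",J[cu].mean(0).round(1))
hi=inside&(P[:,2]>28.5)&(P[:,2]<37)
st=hi&(J[:,0]<45)&(J[:,0]>8)
for s in (1,-1):
    k=st&(s*J[:,1]>122)&(s*J[:,1]<144); q=J[k]
    print("stop",s,k.sum(),q[:,:2].mean(0).round(2),np.percentile(q[:,1],[2,98]).round(1),"slope deg",np.degrees(np.polyfit(q[:,0],q[:,1],1)[0]).round(2), "z",np.median(q[:,2]).round(1))
for a,b in ((-125,-60),(60,125),(-125,125)):
    k=hi&(J[:,0]>50)&(J[:,0]<80)&(J[:,1]>a)&(J[:,1]<b); q=J[k]
    if k.sum()>10: print("rail",a,b,k.sum(),"x pct",np.percentile(q[:,0],[2,50,98]).round(1),"slope deg",np.degrees(np.polyfit(q[:,1],q[:,0],1)[0]).round(2))
# plate outline
pa=inside&(P[:,2]>7)&(P[:,2]<16)&(abs(J[:,1])<170)
for y0 in (-140,-100,100,140):
    q=J[pa&(abs(J[:,1]-y0)<8)]; print("near edge at y",y0,np.percentile(q[:,0],0.5).round(1))
for x0 in (-70,-40,-10):
    q=J[inside&(P[:,2]>8)&(P[:,2]<16)&(abs(J[:,0]-x0)<8)]; print("y edges at x",x0,np.percentile(q[:,1],[.3,99.7]).round(1))
E
python3 m.py
```

```text
plate z 12.553010114746188
copper 1211 (array([518.7,  75.3]), array([39.5, 40.5]), 15.4) 28.18056831778054 jig [ 4.1 11.7 28.1]
stop 1 371 [ 26.15 135.92] [130.2 142.1] slope deg 0.52 z 32.1
stop -1 328 [  25.89 -134.5 ] [-141.  -128.6] slope deg 0.64 z 32.1
rail -125 -60 583 x pct [60.  65.6 72.6] slope deg 0.69
rail 60 125 342 x pct [61.  66.2 73.1] slope deg 1.19
rail -125 125 1721 x pct [60.2 65.8 72.8] slope deg 0.21
near edge at y -140 -84.2
near edge at y -100 -84.2
near edge at y 100 -83.4
near edge at y 140 -82.9
y edges at x -70 [-176.8  178.9]
y edges at x -40 [-176.9  179.5]
y edges at x -10 [-176.   179.2]
```

Request:
carry_out:
  commands: [0.8,0.5,-1,0,0,0,0,0.8,1.2,-2,-1,0,0,0,0.8,1.6,-2.8,-3,0,0,0,0.8,1.6,-2.8,-6,0,0,0,0.8,1.6,-2.8,-9,0,0,0,0.8,1.6,-2.8,-12,0,0,0,0.8,1.6,-2.8,-14,0,0,0,0.8,1.6,-2.8,-15,0,0,0,0.8,1.6,-2.8,-15.5,0,0,0,0.8,1.6,-2.8,-15.5,0,0,0]

```text
time_s: 3.13
ee_pos: [0.4773, 0.0722, 0.0501]
eef_rot: [-3.141, -0.0, 1.656]
force: [0.2, 0.2, 0.8]
grip_width: 0.0095
```

```bash
cat > w.py <<'E'
import sys,pickle; from h import *
n=sys.argv[1]; O=np.array([512.7,62.2]); Y=0.0812
o=ctrl.get_obs(); i=viewer.camera_info("wrist"); im,d=viewer.camera("wrist"); cv2.imwrite(f"pics/{n}.png",im); np.save(n+".npy",d); pickle.dump(i,open(n+".pkl","wb"))
t=np.array([o["ee_pos"]*1000]); print("t",o["time_s"],"tcp",t.round(1),"jig",jf(t,O,Y).round(1),"rel yaw deg",np.degrees(o["eef_rot"][2]-Y).round(2),o["force"].round(1))
P,H=scene(i,im,d); J=jf(P,O,Y)
ins=(J[:,0]>-95)&(J[:,0]<90)&(abs(J[:,1])<190)
cu=ins&((H[:,0]<12)|(H[:,0]>170))&(H[:,1]>100)&(P[:,2]>24)&(P[:,2]<32)&(abs(J[:,1])<135)&(J[:,0]<64)
q=J[cu]; print("copper jig",cu.sum(),rect(q),"x",np.percentile(q[:,0],[1,99]).round(1),"y",np.percentile(q[:,1],[1,99]).round(1),"z",np.median(q[:,2]).round(1))
hi=ins&(P[:,2]>29)&(P[:,2]<37)
for s in (1,-1):
    q=J[hi&(J[:,0]<50)&(J[:,0]>8)&(s*J[:,1]>122)&(s*J[:,1]<146)]
    if len(q)>20: print("stop",s,len(q),np.percentile(q[:,1],[2,98]).round(1))
q=J[hi&(J[:,0]>52)&(J[:,0]<80)]
for a in range(-120,120,40):
    k=q[(q[:,1]>a)&(q[:,1]<a+40)]
    if len(k)>20: print("rail y",a,len(k),np.percentile(k[:,0],[3,97]).round(1),np.median(k[:,2]).round(1))
E
python3 w.py w2
```

```text
t 3.1333 tcp [[477.3  72.2  50.1]] jig [[-34.4  12.8  50.1]] rel yaw deg 90.22 [0.2 0.2 0.8]
copper jig 618 (array([-2.9, 14.3]), array([11.9, 22.5]), 89.9) x [-13.6   8. ] y [ 8.4 20.1] z 28.1
stop 1 75 [129.5 141.3]
stop -1 137 [-141.3 -129.6]
```

View pics/w2.png

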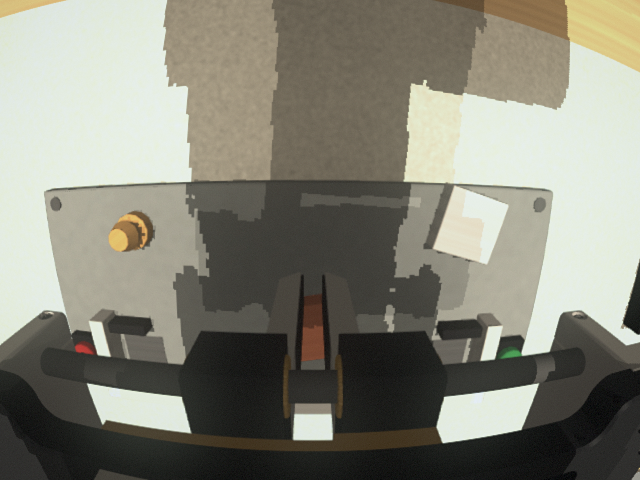

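The copper shows between the fingers at about (313, 325), centred on them, with the fingertips behind its near face. I'll descend and start pushing.

Request:
carry_out:
  commands: [0.8,0,0,-1.5,0,0,0,0.8,0,0,-2.7,0,0,0,0.8,0,0,-3.3,0,0,0,0.8,0,0,-3.3,0,0,0,0.8,0.4,0.03,-3.3,0,0,0,0.8,0.8,0.06,-3.3,0,0,0,0.8,1.1,0.09,-3.3,0,0,0,0.8,1.4,0.11,-3.3,0,0,0,0.8,1.7,0.14,-3.3,0,0,0,0.8,2.0,0.16,-3.3,0,0,0,0.8,2.3,0.19,-3.3,0,0,0,0.8,2.5,0.2,-3.3,0,0,0]

```text
time_s: 4.18
ee_pos: [0.5031, 0.0744, 0.0181]
eef_rot: [3.141, -0.0, 1.656]
force: [-1.0, 0.4, 0.9]
grip_width: 0.0092
```

```bash
cat > s.py <<'E'
import sys; from h import *
n=sys.argv[1]; O=np.array([512.7,62.2]); Y=0.0812
o=ctrl.get_obs(); t=np.array([o["ee_pos"]*1000]); print("t",o["time_s"],"jig tcp",jf(t,O,Y).round(1),"rel yaw",np.degrees(o["eef_rot"][2]-Y).round(2),o["force"].round(1))
out=[]
for c,(a,b) in (("side",(170,190)),("top",(190,190))):
    im,d=viewer.camera(c); out.append(im[a:a+140,b:b+220])
    H=cv2.cvtColor(im,cv2.COLOR_BGR2HSV)
    v,u=np.nonzero(((H[...,0]<14)|(H[...,0]>170))&(H[...,1]>110)&(d>0)); P=world(c,u,v,d[v,u])*1000; J=jf(P,O,Y)
    k=(J[:,2]>22)&(J[:,2]<34)&(abs(J[:,1])<140)&(J[:,0]>-40)&(J[:,0]<70); q=J[k]
    if len(q)>5: print(c,len(q),rect(q),"x",np.percentile(q[:,0],[2,98]).round(1),"y",np.percentile(q[:,1],[2,98]).round(1),"z",np.median(q[:,2]).round(1))
cv2.imwrite(f"pics/{n}.png",cv2.resize(cv2.vconcat(out),None,fx=2.1,fy=2.1,interpolation=cv2.INTER_CUBIC))
E
python3 s.py s1
```

```text
t 4.1833 jig tcp [[-8.5 12.9 18.1]] rel yaw 90.23 [-1.   0.4  0.9]
side 156 (array([21.7,  5.8]), array([43.9, 40.1]), 82.6) x [ 1.1 40. ] y [-14.6  23.8] z 28.3
```

View pics/s1.png

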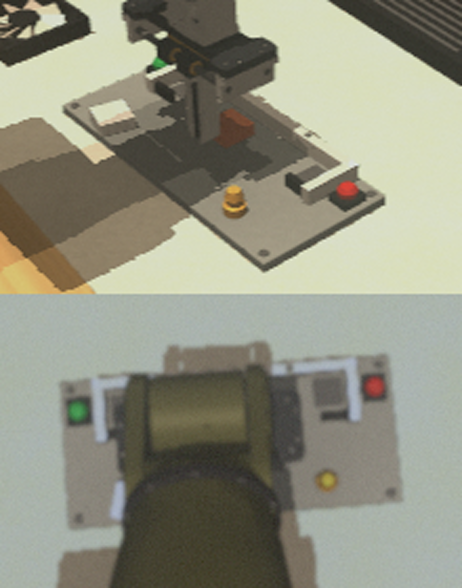

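The side view shows the copper ahead of the fingertips (crop (236, 128)), flat on the plate, with a push of about 1 N. I'll carry on to the rail, slowing near it.

Request:
carry_out:
  commands: [0.8,0.3,0.02,0,0,0,0,0.8,0.6,0.05,0,0,0,0,0.8,0.9,0.07,0,0,0,0,0.8,1.2,0.1,0,0,0,0,0.8,1.45,0.12,0,0,0,0,0.8,1.65,0.13,0,0,0,0,0.8,1.75,0.14,0,0,0,0,0.8,1.85,0.15,0,0,0,0,0.8,1.9,0.15,0,0,0,0,0.8,1.95,0.16,0,0,0,0,0.8,2.0,0.16,0,0,0,0]

```text
time_s: 5.2
ee_pos: [0.5215, 0.0759, 0.0179]
eef_rot: [-3.139, -0.0, 1.656]
force: [-14.8, -0.8, 12.7]
grip_width: 0.0095
```

Request:
carry_out:
  commands: [0.8,0.05,0,0,0,0,0,0.8,0.1,0.01,0,0,0,0,0.8,0.1,0.01,0,0,0,0]

```text
time_s: 5.45
ee_pos: [0.5214, 0.0759, 0.0178]
eef_rot: [-3.136, -0.0, 1.656]
force: [-9.2, -1.1, 7.3]
grip_width: 0.0098
```

Rail contact: about 15 N, then the motion stalled. I'll back off, lift, and turn the tool to push along the rail.

Request:
carry_out:
  commands: [0.8,-0.3,-0.02,0,0,0,0,0.8,-1,-0.08,0,0,0,0,0.8,-1.8,-0.15,0,0,0,0,0.8,-2,-0.16,1,0,0,0,0.8,-2,-0.16,3,0,0,0,0.8,-2,-0.16,6,0,0,0,0.8,-2,-0.16,9,0,0,0,0.8,-2,-0.16,11,0,0,0,0.8,-2,-0.16,12,0,0,0,0.8,-2,-0.16,12,0,0,0]

```text
time_s: 6.28
ee_pos: [0.5022, 0.0744, 0.1402]
eef_rot: [-3.14, -0.0, 1.656]
force: [-0.8, 0.2, -0.9]
grip_width: 0.0095
```

Request:
carry_out:
  commands: [0.8,0.3,-0.5,0,0,0,-0.12,0.8,0.8,-1,0,0,0,-0.24,0.8,1.3,-1.5,0,0,0,-0.36,0.8,1.8,-2,0,0,0,-0.48,0.8,2.3,-2.5,0,0,0,-0.6,0.8,2.8,-3,0,0,0,-0.72,0.8,3.3,-3.5,0,0,0,-0.84,0.8,3.8,-4,0,0,0,-0.96,0.8,4.3,-4.5,0,0,0,-1.08,0.8,4.8,-5,0,0,0,-1.2,0.8,5.2,-5.4,0,0,0,-1.32,0.8,5.2,-5.4,0,0,0,-1.44]

```text
time_s: 7.28
ee_pos: [0.554, 0.0198, 0.1385]
eef_rot: [-3.14, 0.002, 0.21]
force: [0.6, 0.6, -1.2]
grip_width: 0.0093
```

Request:
carry_out:
  commands: [0.8,0,0,0,0,0,-0.1,0.8,0,0,0,0,0,-0.1,0.8,0,0,0,0,0,-0.1]

```text
time_s: 7.53
ee_pos: [0.5535, 0.0198, 0.1372]
eef_rot: [-3.139, 0.004, 0.113]
force: [0.7, 0.2, 0.6]
grip_width: 0.0094
```

```bash
python3 w.py w3; python3 s.py s2
```

```text
t 7.5333 tcp [[553.5  19.8 137.2]] jig [[ 37.2 -45.6 137.2]] rel yaw deg 1.82 [0.7 0.2 0.6]
copper jig 2518 (array([41.2,  9.7]), array([39.6, 39.4]), 1.3) x [21.5 59.8] y [-9.4 29. ] z 28.2
stop 1 807 [129.7 141.4]
stop -1 114 [-134.3 -129.8]
rail y -120 57 [68.  72.3] 32.1
rail y -80 707 [60.8 72.3] 32.3
rail y -40 804 [60.3 72.1] 32.1
rail y 0 886 [56.2 72.4] 32.1
rail y 40 814 [60.9 72.2] 32.2
rail y 80 781 [61.1 72.4] 32.1
t 7.5833 jig tcp [[ 37.4 -45.6 137.6]] rel yaw 1.85 [-0.2  0.5  1.2]
side 141 (array([37.6,  5.8]), array([46.2, 41.4]), 81.4) x [19. 58.] y [-15.2  26.7] z 27.8
```

View pics/w3.png

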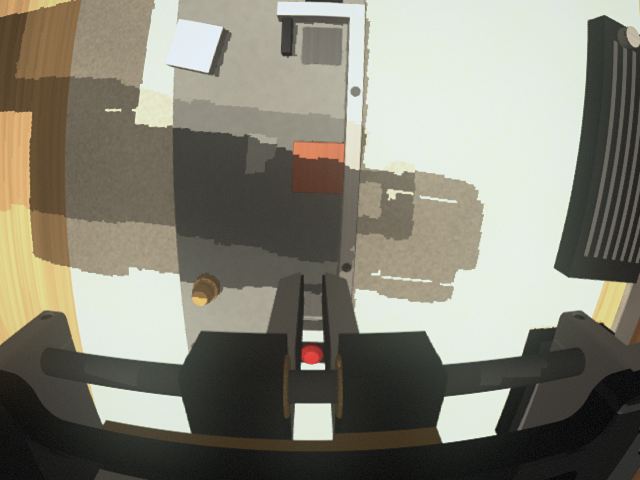

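The copper lies against the rail (centre jig (41.2, 9.7), rail face ~60.8, stops at ±129.8, so my jig frame is good to about 1 mm). Next I'll descend behind its −y face.

Request:
carry_out:
  commands: [0.8,0,1,-1,0,0,-0.03,0.8,0,1.86,-3,0,0,-0.03,0.8,0,1.86,-6,0,0,-0.03,0.8,0,1.86,-8.5,0,0,-0.03,0.8,0,1.86,-10.3,0,0,-0.03,0.8,0,1.86,-11.3,0,0,-0.03,0.8,0,1.86,-11.8,0,0,-0.03,0.8,0,1.86,-11.9,0,0,-0.03,0.8,0,1.86,-11.9,0,0,-0.03]

```text
time_s: 8.43
ee_pos: [0.5543, 0.0384, 0.0198]
eef_rot: [-3.14, 0.002, 0.083]
force: [0.2, 0.3, 0.2]
grip_width: 0.0093
```

```bash
python3 w.py w4;  python3 s.py s3
```

```text
t 8.4333 tcp [[554.3  38.4  19.8]] jig [[ 39.5 -27.1  19.8]] rel yaw deg 0.1 [0.2 0.3 0.2]
copper jig 6747 (array([40.7,  9.8]), array([39.8, 40.4]), 0.0) x [21.3 60. ] y [-9.6 29.7] z 28.2
rail y -80 145 [64.4 72.4] 32.2
rail y -40 1833 [55.2 72.2] 32.2
rail y 0 2275 [56.5 72. ] 32.1
rail y 40 2345 [60.9 72.3] 32.2
rail y 80 2065 [60.9 72.3] 32.2
t 8.4833 jig tcp [[ 39.7 -27.1  20.1]] rel yaw 0.09 [0.2 0.8 0.5]
side 110 (array([28.7, 12.2]), array([52.3, 26. ]), 54.2) x [19.  48.9] y [-13.2  26.8] z 28.0
```

View pics/w4.png

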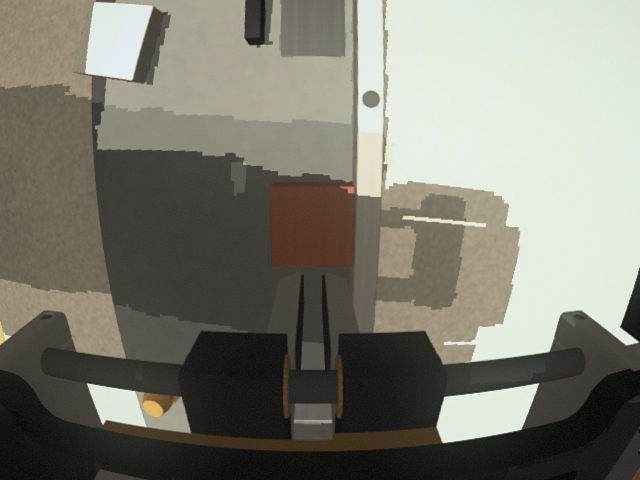

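In the near view the copper is a square at (312, 225), flush with the rail (fit 0.0°), and the fingers sit just behind its face. I'll push along the rail with a slight bias into it.

Request:
carry_out:
  commands: [0.8,-0.02,0.4,-0.2,0,0,0,0.8,-0.05,0.8,-0.2,0,0,0,0.8,-0.07,1.2,-0.2,0,0,0,0.8,-0.1,1.6,-0.2,0,0,0,0.8,-0.12,2.0,-0.2,0,0,0,0.8,-0.15,2.4,-0.2,0,0,0,0.8,-0.17,2.8,-0.2,0,0,0,0.8,-0.2,3.2,-0.2,0,0,0,0.8,-0.22,3.6,-0.2,0,0,0,0.8,-0.24,4.0,-0.2,0,0,0,0.8,-0.27,4.3,-0.2,0,0,0,0.8,-0.28,4.5,-0.2,0,0,0]

```text
time_s: 9.58
ee_pos: [0.5515, 0.0839, 0.0181]
eef_rot: [-3.14, 0.001, 0.083]
force: [-0.5, -1.7, -0.3]
grip_width: 0.0091
```

```bash
python3 w.py w5
```

```text
t 9.5833 tcp [[551.5  83.9  18.1]] jig [[40.4 18.5 18.1]] rel yaw deg 0.1 [-0.5 -1.7 -0.3]
copper jig 6643 (array([40.7, 48.7]), array([39.7, 41.2]), 0.1) x [21.4 59.9] y [30.1 69.1] z 28.2
stop 1 2479 [130.  141.5]
rail y 0 1686 [54.8 72.3] 32.2
rail y 40 2254 [56.7 72.1] 32.2
rail y 80 2399 [60.9 72.2] 32.2
```

Request:
carry_out:
  commands: [0.8,-0.03,0.4,0,0,0,0,0.8,-0.06,0.8,0,0,0,0,0.8,-0.09,1.2,0,0,0,0,0.8,-0.11,1.6,0,0,0,0,0.8,-0.14,2.0,0,0,0,0,0.8,-0.17,2.4,0,0,0,0,0.8,-0.2,2.8,0,0,0,0,0.8,-0.23,3.2,0,0,0,0,0.8,-0.26,3.6,0,0,0,0,0.8,-0.28,4.0,0,0,0,0,0.8,-0.31,4.3,0,0,0,0,0.8,-0.33,4.6,0,0,0,0]

```text
time_s: 10.63
ee_pos: [0.5482, 0.1304, 0.0181]
eef_rot: [-3.139, 0.001, 0.083]
force: [-0.4, -1.4, -0.3]
grip_width: 0.0094
```

```bash
python3 w.py w6
```

```text
t 10.6333 tcp [[548.2 130.4  18.1]] jig [[40.9 65.1 18.1]] rel yaw deg 0.11 [-0.4 -1.4 -0.3]
copper jig 6659 (array([40.7, 95.2]), array([39.7, 41.7]), 0.1) x [21.4 59.9] y [ 76.7 115.8] z 28.2
stop 1 2509 [130.1 141.7]
rail y 40 1298 [54.6 72.3] 32.3
rail y 80 2241 [56.3 72.1] 32.1
```

View pics/w6.png

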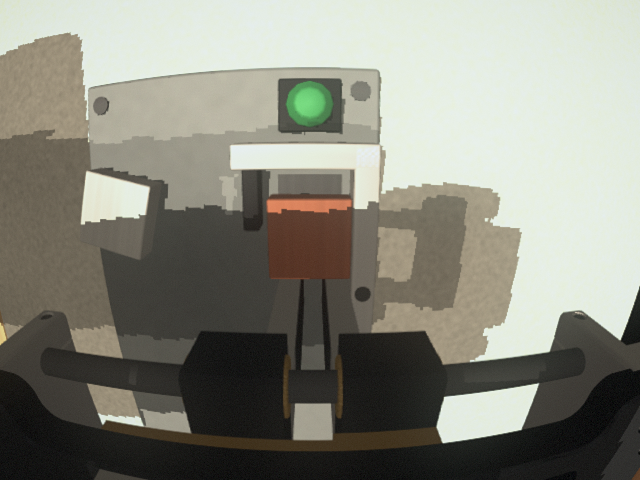

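The copper (308, 238) is square to the rail and entering the green pocket past the lip (252, 200), with about 14 mm to the stop. I'll finish slowly.

Request:
carry_out:
  commands: [0.8,-0.02,0.3,0,0,0,0,0.8,-0.04,0.6,0,0,0,0,0.8,-0.06,0.8,0,0,0,0,0.8,-0.07,1.0,0,0,0,0,0.8,-0.08,1.15,0,0,0,0,0.8,-0.09,1.25,0,0,0,0,0.8,-0.1,1.35,0,0,0,0,0.8,-0.1,1.4,0,0,0,0,0.8,-0.1,1.45,0,0,0,0,0.8,-0.11,1.5,0,0,0,0,0.8,-0.11,1.5,0,0,0,0]

```text
time_s: 11.6
ee_pos: [0.5471, 0.1445, 0.0181]
eef_rot: [-3.141, 0.001, 0.083]
force: [-0.5, -11.3, 1.8]
grip_width: 0.0092
```

```bash
python3 w.py w7
```

```text
t 11.6 tcp [[547.1 144.5  18.1]] jig [[41.  79.2 18.1]] rel yaw deg 0.11 [ -0.5 -11.3   1.8]
copper jig 6385 (array([ 40.7, 109. ]), array([39.6, 40.6]), 0.0) x [21.4 60. ] y [ 90.8 128.9] z 28.2
stop 1 2587 [125.8 141.9]
rail y 40 529 [63.2 72.3] 32.3
rail y 80 2190 [54.5 72.2] 32.1
```

The stop is reached: 11 N, copper centre (40.7, 109.0), square. I'll back straight off, lift and check.

Request:
carry_out:
  commands: [0.8,0.01,-0.15,0,0,0,0,0.8,0.04,-0.5,0,0,0,0,0.8,0.08,-1,0,0,0,0,0.8,0.16,-2,0,0,0,0,0.8,0.2,-2.5,1,0,0,0,0.8,0.2,-2.5,3,0,0,0,0.8,0.2,-2.5,6,0,0,0,0.8,0.2,-2.5,9,0,0,0,0.8,0.2,-2.5,11,0,0,0,0.8,0.2,-2.5,12,0,0,0,0.8,0.2,-2.5,12,0,0,0,0.8,0.2,-2.5,12,0,0,0]

```text
time_s: 12.65
ee_pos: [0.5489, 0.1192, 0.1377]
eef_rot: [-3.141, 0.002, 0.083]
force: [-0.4, -0.7, 0.6]
grip_width: 0.0095
```

```bash
python3 w.py w8; python3 - <<'E'
from h import *; import pickle
im=cv2.imread("pics/w8.png"); cv2.imwrite("pics/w8c.png",cv2.resize(im[80:320,130:450],None,fx=2.4,fy=2.4))
i=pickle.load(open("w8.pkl","rb")); d=np.load("w8.npy"); O=np.array([512.7,62.2]); Y=0.0812
for n in ("alu_spacer","fitting"):
    for k in nets.silhouettes("wrist",n)[:1]:
        v,u=np.nonzero(k["region"]&(d>0)); p=wrist_pts(i,u,v,d[v,u])*1000; p=p[p[:,2]>np.percentile(p[:,2],90)-4]; print(n,round(k["confidence"],2),rect(p))
E
```

```text
t 12.65 tcp [[548.9 119.2 137.7]] jig [[ 40.7  53.9 137.7]] rel yaw deg 0.1 [-0.4 -0.7  0.6]
copper jig 2538 (array([ 40.5, 110.1]), array([39.8, 38.7]), 0.1) x [21.4 60.2] y [ 91.  129.4] z 28.2
stop 1 914 [124.7 141.8]
rail y 0 346 [61.3 72.2] 32.2
rail y 40 726 [61.1 72.5] 32.2
rail y 80 824 [56.9 72.3] 32.1
alu_spacer 0.8 (array([442.4, 166. ]), array([40.7, 41.2]), 79.4)
```

View pics/w8c.png

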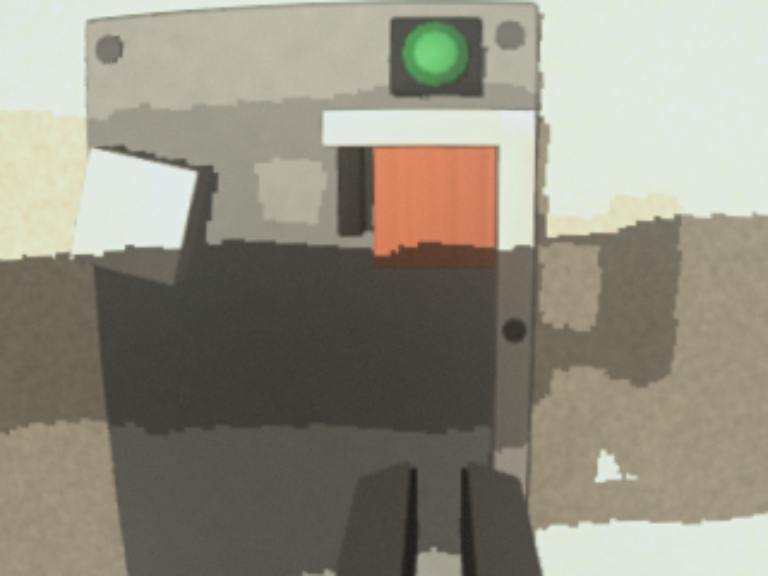

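The copper (crop (436, 205)) fills the corner with no visible gap at the rail or end stop. The alu spacer is unmoved at (442.4, 166.0), against (442.4, 165.7) before. I'll hand the job in.

```bash
python3 -c "
from station import ticket; print(ticket.hand_in())"
```

```text
the job is handed in; nothing more can be done
None
```

The copper spacer is home in the left pocket, on the green lamp's side, against both the rail and the end stop. I pushed it flat to the rail with two fingertips. Then I slid it along the rail with a slight bias into it until it reached the end stop at about 11 N. I backed straight off, lifted clear and handed in at about 12.7 s on the robot's clock.

- **Position:** after I backed off, the wrist camera put the spacer at about jig (40.5, 110.1) mm, square to the rail within 0.1°. Its top was at 28.2 mm, so it lay flat. No gap showed at the rail or stop.
- **On the way:** three checks during the slide gave the same jig x (40.7 mm) and at most 0.1° of turn, so it stayed on the rail.
- **Force:** the highest reading was about 20 N, during the first press on the rail. That included about 13 N vertically, which eased when I backed off.
- **Bystanders:** the aluminium spacer had not moved (within 0.3 mm). The brass fitting was not found in the final picture, so I did not re-measure it. I did not re-check the fans, mouse or screwdriver either. The fingers never went near any of them.
- **Disagreements:** the side camera read about 5 mm off in y against the other views, and I used it only for rough checks. The network also mistook the red lamp for the copper once in the wrist view, so I located the copper by colour and depth.

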